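# Close the gearbox cover, then mesh the drive gear on its splined shaft and hold it down

## Robot

A 7-joint arm with a two-finger parallel gripper is mounted at the origin on the work surface. World frame = base frame: x ahead of the robot, y to its left, z up, the work surface at z = 0. Lengths are in m, angles in rad, forces in N, time in s.
With the tool pointing down it reaches from about 0.4 to 0.85 m from the base axis. Payload 6.9 kg.
Tool frame: the origin (TCP) lies on the mounting face of the last link; the fingertips stand 173 mm ahead of it and the grasp point (between the pads) lies 155 mm ahead of it; z points along the fingers, y is the line along which they close (so a half turn about z gives the same grasp; the last joint's range is limited). The gripper opens to 85 mm and grips with 20 to 120 N. Pads are 22 mm wide; open, the fingers measure 114 mm over their backs; the gripper's body (76 mm by 85 mm) begins 54 mm behind the grasp point. The pads swing forward as they close: fully open they stand 13 mm farther back than shut.
Start: joints at [-1.087, 0.507, -0.238, 1.5, 0.126, 1.149, -0.155], TCP at [0.231, 0.581, 0.405] pointing down, gripper open.
Joint ranges: [-3.08, 3.08], [-0.24, 2.05], [-1.43, 1.35], [0, 2.5], [-1.52, 4.66], [0.17, 1.96], [-2.89, 2.89]. Speed limits (rad/s): [2.39, 2.39, 3.14, 3.14, 3.14, 3.14, 3.14].

## Interface

Orientations are given as a unit quaternion [w, x, y, z].
In Python, from rig import manip gives the robot as it stands.
- The arm moves only by the tool arm_command, never from a script. Its argument "motion" is a list of rows, each a list of 3 entries, a list of its own where there are three numbers: the shift along the tool's x, y, z in m, then the turn about the tool's z in degrees, then the opening, from 0 (shut) to 1 (fully open). A call has exactly 5 rows; each row shifts and turns the commanded pose from where the row before left it, along the tool's axes as they then stand; what a row does not reach is not made up. A row lasts 1/12 s, in which the tool goes at most 41.7 mm and 7.16 degrees, less where a joint would pass 70% of its speed; a pose out of reach is approached as far as the arm can. A call with a gripper value outside its range is refused whole. The fingers move at their own pace and stop on an object; the grip force is fixed at half the most. Time passes only in rows, so rows that do not move let the fingers close, or fill a call up. It gives the time, the measured TCP pose, the force, the opening and the grip force at its end, in the units of the state.
- manip.state(): the state, without advancing time (a new reading comes with each control period).
- manip.read_camera(name): name is "side" or "top"; returns a dict with "image" (480x640x3 uint8, red, green, blue), "range_z" (480x640 float32, m along the optical axis (not along the pixel's ray), 0 where there is no reading), "fx", "fy", "cx", "cy" (pixels), "view" (4x4, takes a point from world to camera coordinates). Camera axes: x right, y down, z forward; pixel columns grow to the right and rows downward; lengths in m; the calibration is good to about 2 mm. A picture is of the moment at which its call begins.
- manip.sign_off(): hands the job in; it is judged then, once.
The state is a dict: "t": time; "joint_pos": joint angles; "joint_vel": joint speeds; "effort": joint torques, N m; "tool_pos": TCP position; "orientation": TCP orientation; "force": force on the tool from outside, world axes, zero at the start; "torque": the same for the moment, N m; "finger_gap": finger opening in m; "gripper_force": force on a finger pad.
Only numpy, scipy, OpenCV 4.12 (cv2) and the standard library are available. Lean on these libraries where they do the work, as an engineer would, in place of code of your own. Each camera call takes 0.05 s, during which the arm holds its last target. There are 200 camera calls.

## Task

On the repair bench, swing the gearbox's open cover fully shut. Then pick up the loose blue-hubbed gear, turn it so that its cross-shaped bore meshes with the four splines of the gearbox's upright shaft, slide it on and press it fully home against the red spring collar, and finish while your gripper is still holding the gear pressed down there, so that I can fit the lock pin. Leave the red tin, the bearing and the screwdriver where they are.

Things in the scene. Friction and masses are not known exactly. Their poses are not given: they have to be found in the camera images.
- gearbox: Green gearbox fixed to the bench, 140 mm (x) by 195 mm (y, -100 to +95 mm), 60 mm high; origin under its middle, z up, y from shaft towards hinge. Open gear well under the cover at y -20 to +95 mm; solid deck at y below -20. Steel feet 8 mm high stick out 25 mm at its x ends, 10 mm past its y ends. The shaft stands at x 0, y -50 mm.
- cover (a joint): Angle of the gearbox's grey hinged cover (yellow panel on it): 0 = shut, 1.57 = upright, at most 1.9; starts at 1.2 to 1.7. The stiff hinge (0.13 N m friction, cover 150 g) keeps it where it is left. No handle: push it over from behind with the fingers (1 to 3 N) and down until it lies on the rim.
- cover_hinge (a point): Middle of the cover's hinge line, fixed on the gearbox, at its x 0, y +95 mm, 60 mm above the bench. Axes are the gearbox's: x along the hinge line, y outwards (away from the shaft), z up. The cover opens by swinging its free edge up and over towards +y.
- cover_edge (a point): Middle of the cover's free edge; moves with the cover. The cover is a plate 140 mm along the hinge, 112 mm from hinge to free edge, 6 mm thick; shut, its underside lies at the hinge's height and its top 6 mm above. The seated gear overhangs this edge, about 6 mm above the shut cover.
- shaft_top (a point): Top of the splines, on the axis of the upright steel shaft, 101 mm above the bench, 41 mm above the deck. The shaft does not turn. Its section is a plus: two bars 25.5 mm long, 6.5 mm wide, along this frame's x and y (same every 90 degrees); z up. A copper guide cone stands 8 mm above this point. Round it a red spring collar, 42 mm across: top 20 mm below this point free, 29 mm pressed home.
- collar (a joint): How far the red spring collar is pressed down (m): 0 = free, 0.009 = fully home on its stop. It pushes back with 4 N at once, rising evenly to 11 N at the stop, and springs up if not held.
- gear_center (a point): Centre of the loose gear, half-way up: 23 mm above its underside. It lies disc down. Its bore, right through, is a plus of slots along this frame's x and y, each 29 mm long, 10 mm wide (same every 90 degrees); the hub's flats are square to x and y; z up. Home on the shaft this point is 6 mm below shaft_top; meshed but not pressed 3 mm above; out of mesh 20 mm or more above.
- gear: The same gear, about 250 g; origin at the centre of its underside. Dark steel toothed disc 83 mm across, 10 mm thick, below; above it a blue square hub, 36 mm across flats, up to the full height of 46 mm. Grip the hub by two opposite flats. It lies in one of three places shared with tin and bearing.
- tin: Bystander: small red tin, 54 mm across, 50 mm high; origin at the centre of its underside. It may stand in any of the three places shared by gear, tin and bearing.
- bearing: Bystander: steel bearing ring lying flat, 52 mm across, 16 mm high, 22 mm hole; origin at the centre of its underside. In one of the same three places.
- screwdriver: Bystander: screwdriver 170 mm long lying on the bench beyond the gear and the gearbox; origin beneath the middle.

How it is judged:
On the way, in this order (a step that is already met when the one before it is completed fails the run):
1. the cover is fully shut while the gear still lies on the bench (value of joint cover below 0.06 rad and height (world z) of gear_center below 0.04 m), for 0.2 s.
2. the gear is picked up by the gripper (height (world z) of gear_center above 0.06 m and contact force between the fingers and gear above 1 N), for 0.2 s.
At the end, for the whole second after the job is handed in: Cover shut (under 0.06 rad); gear meshed on the splines (within 4 mm, 0.16 rad, tilt under 0.1 rad) and home (collar down over 7.5 of 9 mm, gear centre over 3.5 mm below the splines' top), the fingers still on it with over 2 N, all through the last second (value of joint cover below 0.06 rad and value of joint collar above 0.0075 m and horizontal distance between gear_center and shaft_top below 0.004 m and z of gear_center in the frame of shaft_top below -0.0035 m and angle between gear_center's own z axis and vertical below 0.1 rad and (angle between the x axis of gear_center and the x axis of shaft_top, either way round below 0.16 rad or angle between the x axis of gear_center and the y axis of shaft_top, either way round below 0.16 rad) and contact force between the fingers and gear above 2 N); the arm keeps its last pose, push and grip.
It fails at once if the tin is moved by more than 4 cm (distance of tin from where it was at the start of the episode above 0.04 m).
It fails at once if the bearing is moved by more than 4 cm (distance of bearing from where it was at the start of the episode above 0.04 m).
It fails at once if the screwdriver is moved by more than 4 cm (distance of screwdriver from where it was at the start of the episode above 0.04 m).
It also fails if it takes over 59 s, if anything falls off the work surface, if the arm or the gripper's body presses on something with over 40 N, if the wrist force passes 120 N, or if a joint passes its speed limit or range.

## Working session

There is one attempt and no reset: what is moved stays moved. The work goes in short steps, Python scripts to look and compute and a tool call to move; the robot and the scene stay as the last step left them, time stands still between calls to the robot, and variables do not carry over. Pictures are saved under pics/ and viewed, at most 10 in all, crops included, and the job is handed in when it is done.

Besides the shell and the picture viewer there is one more tool, called after ">>>" as name([rows], argument=value, ...), one row to a line, values as JSON. arm_command: Moves the arm, as the interface text tells. Its arguments: {"type":"object","properties":{"motion":{"type":"array"}},"required":["motion"]}

```bash
mkdir -p pics; cat > h.py <<'E'
from rig import manip
import numpy as np, cv2
def cam(n,name=None):
    c=manip.read_camera(n); np.savez('/tmp/'+n+'.npz',**{k:np.array(v) for k,v in c.items()})
    if name: cv2.imwrite('pics/'+name,c['image'][...,::-1])
    return c
def load(n): return dict(np.load('/tmp/'+n+'.npz'))
def cloud(c):
    z=c['range_z']; v,u=np.mgrid[:z.shape[0],:z.shape[1]]
    p=np.stack([(u-c['cx'])/c['fx']*z,(v-c['cy'])/c['fy']*z,z],-1)
    R=c['view'][:3,:3]; t=c['view'][:3,3]
    w=(p-t)@R; w[z<=0]=np.nan
    return w
E
python3 - <<'E'
from h import *
for n in('top','side'):
    c=cam(n,n+'1.png'); print(n,np.round(np.linalg.inv(c['view'])[:3,:],3).tolist(),c['fx'])
print({k:np.round(v,3) for k,v in manip.state().items()})
E
```

```text
top [[-0.005, -0.988, 0.158, 0.48], [-0.999, 0.011, 0.038, -0.019], [-0.039, -0.157, -0.987, 0.844]] 439.23522756019725
side [[0.833, -0.409, 0.372, 0.209], [-0.553, -0.601, 0.577, -0.618], [-0.012, -0.686, -0.727, 0.876]] 550.9776548693965
{'t': np.float64(0.1), 'joint_pos': array([-1.088,  0.508, -0.238,  1.501,  0.126,  1.149, -0.155]), 'joint_vel': array([ 0.   , -0.002, -0.001, -0.003, -0.   ,  0.   , -0.   ]), 'effort': array([-4.0000e-03, -6.2184e+01, -2.1940e+00, -2.5020e+01,  1.2000e-02,
        8.0000e-03, -0.0000e+00]), 'tool_pos': array([0.231, 0.581, 0.404]), 'orientation': array([-0.   ,  0.188,  0.982, -0.001]), 'force': array([ 0.232,  0.24 , -0.193]), 'torque': array([-0.001,  0.016,  0.014]), 'gripper_force': np.float64(0.0), 'finger_gap': np.float64(0.085)}
```

View pics/top1.png

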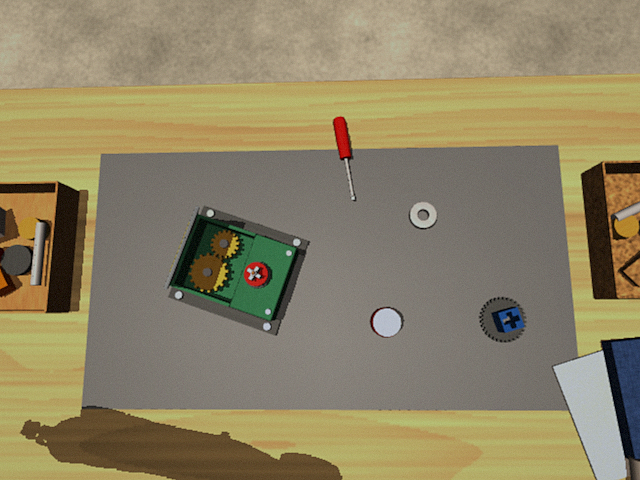

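View pics/side1.png

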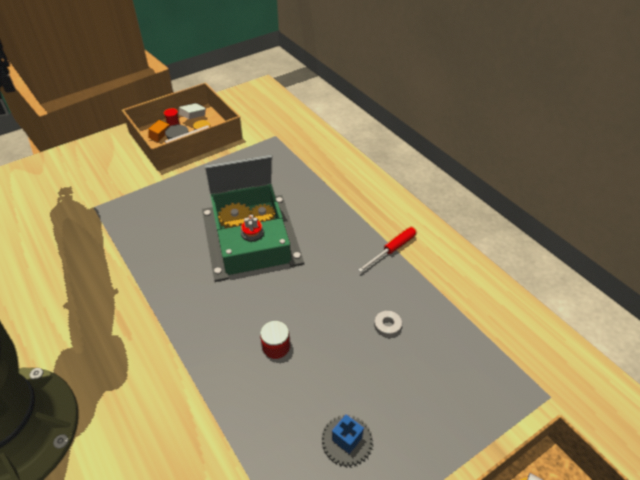

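The top view shows the cover nearly upright along the left side (px ~185,240), the shaft at (257,273), the gear at (503,319), the tin at (387,322) and the bearing at (423,215). The side view agrees. Next I measure with depth.

```bash
python3 - <<'E'
from h import *
T=load('top');S=load('side');W=cloud(T);V=cloud(S)
def rect(P):
    r=cv2.minAreaRect((P[:,:2]*1000).astype(np.float32)); return np.round(r[0],1),np.round(r[1],1),round(r[2],1)
def sub(W,u0,u1,v0,v1,z0,z1):
    P=W[v0:v1,u0:u1].reshape(-1,3); return P[(P[:,2]>z0)&(P[:,2]<z1)]
print('bench z',np.nanmedian(W[330:400,150:350,2]), np.nanmedian(V[300:330,200:230,2]))
d=sub(W,150,320,195,340,.054,.067);print('rim top',len(d),rect(d))
d=sub(V,200,310,185,275,.054,.067);print('rim side',len(d),rect(d))
d=sub(W,150,320,195,340,.004,.012);print('feet top',len(d),rect(d), np.median(d[:,2]))
d=sub(W,230,290,250,300,.074,.12);print('shaft',len(d),d.mean(0),rect(d),d[:,2].max())
d=sub(W,230,290,250,300,.098,.115);print('shaft top',len(d),d.mean(0))
d=sub(W,470,540,285,350,.040,.052);print('hub top',len(d),rect(d))
d=sub(W,470,540,285,350,.006,.013);print('disc',len(d),rect(d))
d=sub(V,315,380,400,475,.040,.052);print('hub side',len(d),rect(d))
for n,a in(('tin',(360,410,300,345,.04,.055)),('bear',(400,445,195,235,.01,.02)),('driver',(325,360,110,205,.006,.06))):
    d=sub(W,*a);print(n,rect(d))
d=sub(V,195,280,150,215,.075,.3)
c=d.mean(0);u,s,vt=np.linalg.svd(d-c,full_matrices=False);print('cover',len(d),c,'normal',vt[2],'zmax',np.nanpercentile(d[:,2],99),'xy',d[d[:,2]>.15].mean(0) if (d[:,2]>.15).any() else 0)
I=T['image']; a=cv2.resize(I[190:345,150:330],None,fx=4,fy=4,interpolation=cv2.INTER_CUBIC)[:600]
b=cv2.resize(I[285:355,465:545],None,fx=7,fy=7,interpolation=cv2.INTER_CUBIC)
cv2.imwrite('pics/b.png',b[...,::-1])
E
```

```text
bench z 0.0006170413957561027 -0.00040625131499240526
rim top 3682 (array([560.4, 166.3]), array([196. , 140.2]), 70.7)
rim side 2206 (array([558.9, 165. ]), array([203.1, 140. ]), 70.6)
feet top 3977 (array([568.4, 180.8]), array([334.7, 279.4]), 89.8) 0.008690275696757337
shaft 452 [0.54364465 0.12018353 0.08630068] (array([544.1, 121.3]), array([41.1, 41.4]), 55.6) 0.11171179122366295
shaft top 99 [0.54415537 0.12078557 0.10232217]
hub top 330 (array([ 463. , -326.5]), array([36.2, 37.2]), 15.6)
disc 957 (array([ 463. , -326.2]), array([82.1, 82.1]), 9.7)
hub side 391 (array([ 460.7, -327.7]), array([37.8, 37.3]), 16.8)
tin (array([ 459.5, -107.4]), array([48.5, 50.1]), 44.3)
bear (array([ 660.6, -186.3]), array([50.7, 49.6]), 65.7)
driver (array([777.2, -40.5]), array([171. ,  25.3]), 8.7)
cover 1636 [0.58237609 0.23499148 0.12513713] normal [-0.31179571 -0.88893849 -0.33551722] zmax 0.1665344731144331 xy [0.57799728 0.22380489 0.15983921]
```

View pics/b.png

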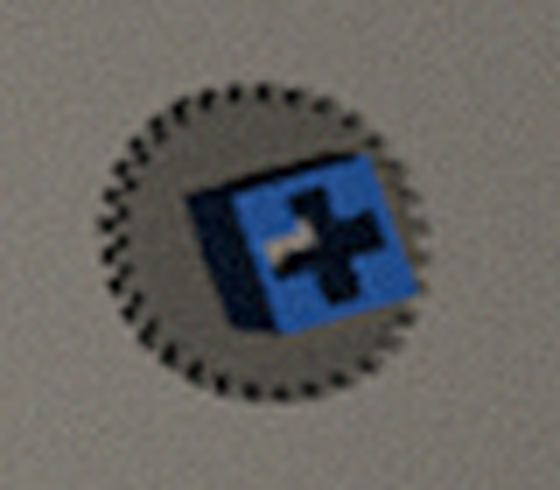

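The crop shows the hub's cross bore turned about 16° (long blue edges), centred at ~(325,245) in the crop. The measurements agree with each other: gearbox yaw 70.7° for its y axis, shaft at (0.544, 0.121), cover at ~1.23 rad. Gear at (0.462, -0.327). Now I move behind the cover with the fingers shut.

>>> arm_command([
  [[0,0,0],-2.4,0],
  [[-0.037,-0.013,0],0,0],
  [[-0.037,-0.013,0],0,0],
  [[-0.037,-0.013,0],0,0],
  [[-0.037,-0.013,0],0,0],
])

```text
t: 0.52
tool_pos: [0.3541, 0.4818, 0.4043]
orientation: [-0.0, 0.167, 0.986, -0.0]
force: [-0.2, 0.5, 0.0]
finger_gap: 0.0256
gripper_force: 0.0
```

>>> arm_command([
  [[-0.037,-0.013,0],0,0],
  [[-0.037,-0.013,0],0,0],
  [[-0.037,-0.013,0],0,0],
  [[-0.037,-0.013,0],0,0],
  [[-0.037,-0.013,0],0,0],
])

```text
t: 0.93
tool_pos: [0.5076, 0.3591, 0.4044]
orientation: [-0.0, 0.167, 0.986, -0.0]
force: [-0.0, 1.1, 0.5]
finger_gap: -0.0001
gripper_force: 0.0
```

>>> arm_command([
  [[-0.037,-0.013,0],0,0],
  [[-0.037,-0.013,0],0,0],
  [[-0.02,0,0.02],0,0],
  [[0,0,0.02],0,0],
  [[0,0,0],0,0],
])

```text
t: 1.35
tool_pos: [0.587, 0.3029, 0.3598]
orientation: [-0.003, 0.169, 0.986, -0.003]
force: [-1.8, -0.1, -0.6]
finger_gap: -0.0
gripper_force: 0.0
```

```bash
cat >> h.py <<'E'
from scipy.spatial.transform import Rotation as Ro
O=np.array([.5612,.1687]);Y=np.array([.3305,.9438]);X=np.array([.9438,-.3305])
def st():
    s=manip.state(); q=s['orientation'];R=Ro.from_quat([q[1],q[2],q[3],q[0]]).as_matrix()
    p=s['tool_pos'];tip=p+R[:,2]*.173
    print('t',round(s['t'],2),'tcp',np.round(p,4),'tip gb xyz mm',np.round([1000*(tip[:2]-O)@X,1000*(tip[:2]-O)@Y,1000*tip[2]],1),'yaw_y',round(np.degrees(np.arctan2(R[1,1],R[0,1])),2),'zaxis',np.round(R[:,2],3),'F',np.round(s['force'],1),'gap',round(s['finger_gap'],4),'gf',round(s['gripper_force'],1))
    return s,R
E
python3 -c "
from h import *
st()"
```

```text
t 1.35 tcp [0.587  0.3029 0.3598] tip gb xyz mm [-20.8 134.1 186.8] yaw_y 70.57 zaxis [-0.006 -0.004 -1.   ] F [-1.8 -0.1 -0.6] gap -0.0 gf 0.0
```

>>> arm_command([
  [[-0.01,-0.005,0.02],0,0],
  [[-0.01,-0.005,0.02],0,0],
  [[0,0,0.015],0,0],
  [[0,-0.01,0],0,0],
  [[0,-0.01,0],0,0],
])

```text
t: 1.77
tool_pos: [0.5944, 0.2709, 0.3096]
orientation: [-0.001, 0.166, 0.986, -0.0]
force: [0.5, 0.2, 0.5]
finger_gap: 0.0003
gripper_force: 0.0
```

>>> arm_command([
  [[0,-0.012,0],0,0],
  [[0,-0.012,0],0,0],
  [[0,-0.012,0.003],0,0],
  [[0,-0.012,0.004],0,0],
  [[0,-0.01,0.008],0,0],
])

```text
t: 2.18
tool_pos: [0.5762, 0.2143, 0.2971]
orientation: [0.002, 0.167, 0.986, 0.001]
force: [0.0, -0.3, 1.3]
finger_gap: -0.0001
gripper_force: 0.7
```

```bash
python3 -c "
from h import *
st()"
```

```text
t 2.18 tcp [0.5762 0.2143 0.2971] tip gb xyz mm [ -0.3  48.4 124.1] yaw_y 70.72 zaxis [ 0.004  0.001 -1.   ] F [ 0.  -0.3  1.3] gap -0.0001 gf 0.7
```

>>> arm_command([
  [[0,-0.008,0.008],0,0],
  [[0,-0.005,0.01],0,0],
  [[0,-0.003,0.01],0,0],
  [[0,-0.002,0.01],0,0],
  [[0,0,0.01],0,0],
])

```text
t: 2.6
tool_pos: [0.5704, 0.1978, 0.2462]
orientation: [0.0, 0.167, 0.986, -0.0]
force: [-0.9, -1.0, 1.2]
finger_gap: -0.0002
gripper_force: 0.6
```

>>> arm_command([
  [[0,0,0.008],0,0],
  [[0,0,0.004],0,0],
  [[0,0,0.002],0,0],
  [[0,0,0],0,0],
  [[0,0,0],0,0],
])

```text
t: 3.02
tool_pos: [0.57, 0.1984, 0.2388]
orientation: [0.002, 0.167, 0.986, -0.0]
force: [-19.1, -9.1, 59.3]
finger_gap: 0.0002
gripper_force: 30.0
```

```bash
python3 -c "
from h import *
st()"
```

```text
t 3.02 tcp [0.57   0.1984 0.2388] tip gb xyz mm [-1.  31.  65.8] yaw_y 70.75 zaxis [ 0.003 -0.001 -1.   ] F [-19.1  -9.1  59.3] gap 0.0002 gf 30.0
```

>>> arm_command([
  [[0,0,-0.01],0,0],
  [[0,0,-0.03],-7,0],
  [[0,0,-0.03],-7,0],
  [[0,0,-0.03],-7,0.5],
  [[0,0,0],-7,1],
])

```text
t: 3.43
tool_pos: [0.5717, 0.2, 0.3381]
orientation: [0.004, -0.08, 0.997, 0.001]
force: [1.1, 0.3, 0.3]
finger_gap: 0.0231
gripper_force: 0.0
```

>>> arm_command([
  [[0,0,0],-7.1,1],
  [[0.018,-0.034,0],0,1],
  [[0.018,-0.034,0],0,1],
  [[0.018,-0.034,0],0,1],
  [[0.018,-0.034,0],0,1],
])

```text
t: 3.85
tool_pos: [0.5379, 0.0472, 0.332]
orientation: [-0.0, -0.139, 0.99, 0.0]
force: [1.3, -0.5, -0.6]
finger_gap: 0.0832
gripper_force: 0.0
```

```bash
python3 -c "
from h import *
s,R=st();print(np.round(s['joint_pos'],2))
c=cam('side');V=cloud(c)
for n in ['side']:
    P=V[150:290,190:320].reshape(-1,3);g=np.stack([(P[:,:2]-O)@X,(P[:,:2]-O)@Y,P[:,2]],1)
    m=(abs(g[:,0])<.06)&(g[:,1]>-.008)&(g[:,1]<.09)&(g[:,2]>.03)&(g[:,2]<.13)
    q=g[m];print(m.sum(),np.polyfit(q[:,1],q[:,2],1),np.percentile(q[:,2],[2,50,98]))
    T=cam('top');W=cloud(T)
    P=W[190:345,150:330].reshape(-1,3);g=np.stack([(P[:,:2]-O)@X,(P[:,:2]-O)@Y,P[:,2]],1)
    m=(abs(g[:,0])<.06)&(g[:,1]>-.008)&(g[:,1]<.09)&(g[:,2]>.03)&(g[:,2]<.13)
    q=g[m];print(m.sum(),np.polyfit(q[:,1],q[:,2],1),np.percentile(q[:,2],[2,50,98]))
"
```

```text
t 3.85 tcp [0.5379 0.0472 0.332 ] tip gb xyz mm [  18.1 -122.4  159. ] yaw_y 105.94 zaxis [-0.  0. -1.] F [ 1.3 -0.5 -0.6] gap 0.0832 gf 0.0
[ 0.13  0.46 -0.38  1.83  0.22  0.89  1.49]
1156 [0.01438845 0.06452582] [0.061616   0.06535439 0.0687042 ]
42 [-0.05504866  0.07132063] [0.06393096 0.06638017 0.06933112]
```

The cover is shut: its surface lies at z ≈ 65 mm and is flat. Moving above the gear.

>>> arm_command([
  [[0.0176,-0.034,0],0,1],
  [[0.0176,-0.034,0],0,1],
  [[0.0176,-0.034,0],0,1],
  [[0.0176,-0.034,0],0,1],
  [[0.0176,-0.034,0],0,1],
])

```text
t: 4.37
tool_pos: [0.5001, -0.1404, 0.3323]
orientation: [0.0, -0.139, 0.99, 0.0]
force: [0.6, 0.2, 0.5]
finger_gap: 0.0852
gripper_force: 0.0
```

>>> arm_command([
  [[0.0176,-0.034,0],0,1],
  [[0.0176,-0.034,0],0,1],
  [[0.0176,-0.034,0],0,1],
  [[0.0176,-0.034,0],0,1],
  [[0.0,0,0],0,1],
])

```text
t: 4.78
tool_pos: [0.4673, -0.2977, 0.3317]
orientation: [-0.001, -0.133, 0.991, -0.002]
force: [-0.5, -0.6, -0.0]
finger_gap: 0.0851
gripper_force: 0.0
```

```bash
python3 -c "
from h import *
s,R=st();print(np.round(s['joint_pos'],2))
print('to go tool', np.round(R.T@(np.r_[.462,-.327,.03+.155]-s['tool_pos']),4))
cam('side','s2.png')
"
```

```text
t 4.78 tcp [ 0.4673 -0.2977  0.3317] tip gb xyz mm [  65.4 -471.9  158.7] yaw_y 105.28 zaxis [-0.002 -0.004 -1.   ] F [-0.5 -0.6 -0. ] gap 0.0851 gf 0.0
[ 0.75  0.48 -0.35  1.79  0.21  0.9   2.15]
to go tool [ 0.0124 -0.0264  0.1468]
```

View pics/s2.png

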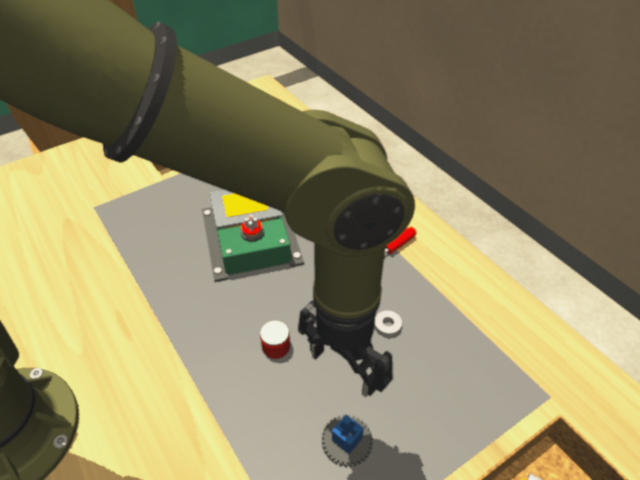

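>>> arm_command([
  [[0.006,-0.013,0.02],-0.5,1],
  [[0.0065,-0.0135,0.03],0,1],
  [[0,0,0.03],0,1],
  [[0,0,0],0,1],
  [[0,0,0],0,1],
])

```text
t: 5.25
tool_pos: [0.4655, -0.3168, 0.2516]
orientation: [-0.001, -0.143, 0.99, 0.002]
force: [-0.6, -0.1, 0.3]
finger_gap: 0.0854
gripper_force: 0.0
```

```bash
python3 -c "
from h import *
s,R=st()
print('to go tool', np.round(R.T@(np.r_[.462,-.327,.187]-s['tool_pos']),4))
"
```

```text
t 5.25 tcp [ 0.4655 -0.3168  0.2516] tip gb xyz mm [  69.5 -489.5   78.6] yaw_y 106.48 zaxis [-0.003  0.003 -1.   ] F [-0.6 -0.1  0.3] gap 0.0854 gf 0.0
to go tool [ 0.0061 -0.0091  0.0645]
```

>>> arm_command([
  [[0.006,-0.009,0.0],0.4,1],
  [[0,0,0.02],0,1],
  [[0,0,0.02],0,1],
  [[0,0,0.0],0,1],
  [[0,0,0],0,1],
])

```text
t: 5.67
tool_pos: [0.4621, -0.3289, 0.2138]
orientation: [0.0, -0.139, 0.99, -0.0]
force: [0.9, 0.0, 0.3]
finger_gap: 0.0859
gripper_force: 0.0
```

```bash
python3 -c "
from h import *
s,R=st()
print('to go tool', np.round(R.T@(np.r_[.462,-.327,.187]-s['tool_pos']),4))
"
```

```text
t 5.67 tcp [ 0.4621 -0.3289  0.2138] tip gb xyz mm [  71.1 -502.4   40.8] yaw_y 105.98 zaxis [ 0. -0. -1.] F [0.9 0.  0.3] gap 0.0859 gf 0.0
to go tool [-0.0004  0.0019  0.0268]
```

>>> arm_command([
  [[0,0.002,0.0135],0,1],
  [[0,0,0.0135],0,1],
  [[0,0,0],0,1],
  [[0,0,0.0],0,0],
  [[0,0,0],0,0],
])

```text
t: 6.08
tool_pos: [0.4618, -0.3273, 0.1873]
orientation: [0.001, -0.139, 0.99, -0.001]
force: [-0.5, -0.0, -0.2]
finger_gap: 0.064
gripper_force: 0.0
```

>>> arm_command([
  [[0,0,0],0,0],
  [[0,0,0],0,0],
  [[0,0,0],0,0],
  [[0,0,0.0],0,0],
  [[0,0,0],0,0],
])

```text
t: 6.5
tool_pos: [0.4615, -0.3272, 0.1869]
orientation: [0.001, -0.139, 0.99, -0.001]
force: [-0.7, -0.6, 6.0]
finger_gap: 0.0353
gripper_force: 61.0
```

```bash
python3 -c "
from h import *
s,R=st()
"
```

```text
t 6.5 tcp [ 0.4615 -0.3272  0.1869] tip gb xyz mm [  70.1 -501.1   13.9] yaw_y 105.95 zaxis [ 0.001 -0.001 -1.   ] F [-0.7 -0.6  6. ] gap 0.0353 gf 61.0
```

>>> arm_command([
  [[0,0,-0.015],0,0],
  [[0,0,-0.03],0,0],
  [[0,0,-0.03],0,0],
  [[0,0,-0.03],0,0],
  [[0,0,-0.03],0,0],
])

```text
t: 6.92
tool_pos: [0.4608, -0.3267, 0.3221]
orientation: [-0.0, -0.139, 0.99, 0.0]
force: [0.1, -0.1, -2.3]
finger_gap: 0.0353
gripper_force: 60.6
```

>>> arm_command([
  [[-0.017,0.034,0],0,0],
  [[-0.017,0.034,0],0,0],
  [[-0.017,0.034,0],0,0],
  [[-0.017,0.034,0],0,0],
  [[-0.017,0.034,0],0,0],
])

```text
t: 7.33
tool_pos: [0.4958, -0.1386, 0.3209]
orientation: [-0.0, -0.138, 0.99, -0.0]
force: [1.0, 0.4, -2.0]
finger_gap: 0.0355
gripper_force: 61.1
```

>>> arm_command([
  [[-0.017,0.034,0],0,0],
  [[-0.017,0.034,0],0,0],
  [[-0.017,0.034,0],0,0],
  [[-0.017,0.034,0],0,0],
  [[0,0,0],0,0],
])

```text
t: 7.75
tool_pos: [0.5247, 0.0185, 0.3215]
orientation: [0.002, -0.144, 0.99, 0.003]
force: [0.5, 1.4, -2.4]
finger_gap: 0.0352
gripper_force: 61.1
```

>>> arm_command([
  [[0,0,0],7,0],
  [[0,0,0],7,0],
  [[0,0,0],7,0],
  [[0,0,0],7,0],
  [[0,0,0],7,0],
])

```text
t: 8.17
tool_pos: [0.5238, 0.0091, 0.3207]
orientation: [-0.0, 0.168, 0.986, -0.0]
force: [-0.1, -0.2, -4.0]
finger_gap: 0.0352
gripper_force: 61.1
```

```bash
python3 -c "
from h import *
s,R=st()
print('to go tool', np.round(R.T@(np.r_[.5445,.1213,.315]-s['tool_pos']),4))
"
```

```text
t 8.17 tcp [0.5238 0.0091 0.3207] tip gb xyz mm [  17.4 -163.   147.7] yaw_y 70.62 zaxis [-0.001  0.    -1.   ] F [-0.1 -0.2 -4. ] gap 0.0352 gf 61.1
to go tool [0.0177 0.1127 0.0057]
```

```bash
python3 -c "
from h import *
from scipy.optimize import least_squares
s,R=st()
p=s['tool_pos']
for n in('side','top'):
    c=cam(n,n+'3.png');W=cloud(c);P=W.reshape(-1,3)
    m=(np.hypot(P[:,0]-p[0],P[:,1]-p[1])<.06)&(P[:,2]>.10)&(P[:,2]<.20)
    q=P[m]; h,e=np.histogram(q[:,2],bins=np.arange(.1,.2,.004)); print(n,list(zip(np.round(e,3),h)))
    d=q[(q[:,2]>.139)&(q[:,2]<.148)]; d2=(d[:,:2]-p[:2])*1000
    if len(d)>20:
        hull=cv2.convexHull(d2.astype(np.float32))[:,0]
        f=lambda v,D=hull:np.hypot(D[:,0]-v[0],D[:,1]-v[1])-41
        r=least_squares(f,[0,0],loss='soft_l1');print(len(d),'disc off mm world',r.x,np.round(r.fun,1))
    uv=[]
    g=np.r_[p[:2],.14]; k=c['view'][:3,:3]@g+c['view'][:3,3];print('px',c['fx']*k[0]/k[2]+c['cx'],c['fy']*k[1]/k[2]+c['cy'])
"
```

```text
t 8.17 tcp [0.5238 0.0091 0.3207] tip gb xyz mm [  17.4 -163.   147.7] yaw_y 70.62 zaxis [-0.001  0.    -1.   ] F [-0.1 -0.2 -4. ] gap 0.0352 gf 61.1
side [(np.float64(0.1), np.int64(0)), (np.float64(0.104), np.int64(0)), (np.float64(0.108), np.int64(0)), (np.float64(0.112), np.int64(0)), (np.float64(0.116), np.int64(0)), (np.float64(0.12), np.int64(0)), (np.float64(0.124), np.int64(0)), (np.float64(0.128), np.int64(0)), (np.float64(0.132), np.int64(54)), (np.float64(0.136), np.int64(105)), (np.float64(0.14), np.int64(553)), (np.float64(0.144), np.int64(109)), (np.float64(0.148), np.int64(22)), (np.float64(0.152), np.int64(23)), (np.float64(0.156), np.int64(36)), (np.float64(0.16), np.int64(33)), (np.float64(0.164), np.int64(24)), (np.float64(0.168), np.int64(28)), (np.float64(0.172), np.int64(25)), (np.float64(0.176), np.int64(46)), (np.float64(0.18), np.int64(9)), (np.float64(0.184), np.int64(0)), (np.float64(0.188), np.int64(3)), (np.float64(0.192), np.int64(13))]
701 disc off mm world [-1.06710981 -1.65697921] [ 2.8  1.1  0.2  2.8  0.9  1.5 -0.4  0.   0.1  0.6  0.2  0.3  0.1  0.8
[... 245 characters left out ...]
.116), np.int64(0)), (np.float64(0.12), np.int64(0)), (np.float64(0.124), np.int64(0)), (np.float64(0.128), np.int64(0)), (np.float64(0.132), np.int64(0)), (np.float64(0.136), np.int64(0)), (np.float64(0.14), np.int64(0)), (np.float64(0.144), np.int64(0)), (np.float64(0.148), np.int64(0)), (np.float64(0.152), np.int64(0)), (np.float64(0.156), np.int64(0)), (np.float64(0.16), np.int64(0)), (np.float64(0.164), np.int64(0)), (np.float64(0.168), np.int64(0)), (np.float64(0.172), np.int64(0)), (np.float64(0.176), np.int64(0)), (np.float64(0.18), np.int64(0)), (np.float64(0.184), np.int64(0)), (np.float64(0.188), np.int64(0)), (np.float64(0.192), np.int64(0))]
px 318.645884920715 283.2873335078624
```

>>> arm_command([
  [[0.004,0.028,0],0,0],
  [[0.0045,0.028,0],0,0],
  [[0.0045,0.028,0],0,0],
  [[0.0045,0.028,0],0,0],
  [[0,0,0],0,0],
])

```text
t: 8.68
tool_pos: [0.5443, 0.1275, 0.3209]
orientation: [0.0, 0.159, 0.987, 0.003]
force: [0.5, 0.8, -3.1]
finger_gap: 0.0352
gripper_force: 61.4
```

```bash
python3 -c "
from h import *
s,R=st()
print('to go tool', np.round(R.T@(np.r_[.5443,.1214,.268]-s['tool_pos']),4))
c=cam('side','s4.png');cv2.imwrite('pics/s4c.png',cv2.resize(c['image'][150:290,170:330],None,fx=4,fy=4,interpolation=cv2.INTER_CUBIC)[...,::-1])
"
```

```text
t 8.68 tcp [0.5443 0.1275 0.3209] tip gb xyz mm [ -2.5 -43.6 147.9] yaw_y 71.64 zaxis [ 0.001  0.005 -1.   ] F [ 0.5  0.8 -3.1] gap 0.0352 gf 61.4
to go tool [-0.002  -0.0061  0.0529]
```

View pics/s4c.png

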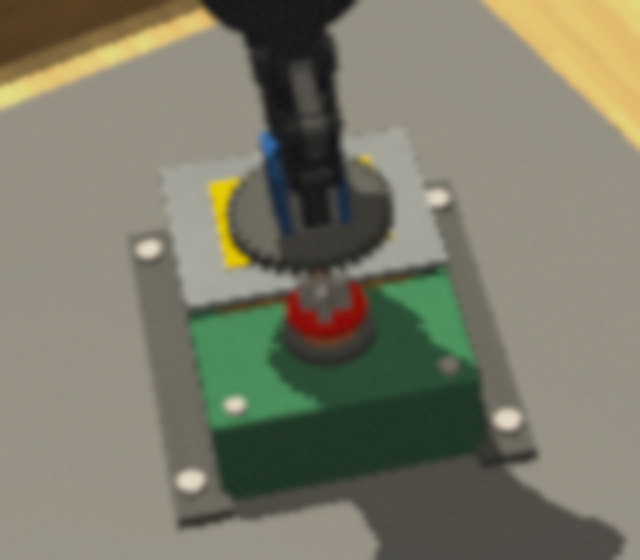

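The gear hangs just above and beyond the shaft (crop ~(310,215)), with the collar and splines visible at ~(325,305). I'll get the relative offset in this same camera after settling.

>>> arm_command([
  [[0,0,0],0,0],
  [[0,0,0],0,0],
  [[0,0,0],0,0],
  [[0,0,0],0,0],
  [[0,0,0],0,0],
])

```text
t: 9.15
tool_pos: [0.5442, 0.1199, 0.3207]
orientation: [0.0, 0.166, 0.986, -0.0]
force: [-0.1, -0.1, -3.0]
finger_gap: 0.0356
gripper_force: 61.4
```

```bash
cat > rel.py <<'E'
from h import *
from scipy.optimize import least_squares
s,R=st();p=s['tool_pos']
c=cam('side');P=cloud(c).reshape(-1,3);C=c['image'].reshape(-1,3).astype(int)
def fit(q,r):
    h=cv2.convexHull((q[:,:2]*1000).astype(np.float32))[:,0]
    f=least_squares(lambda v:np.hypot(h[:,0]-v[0],h[:,1]-v[1])-v[2],[*h.mean(0),r],loss='soft_l1');return f.x
zu=p[2]-.187
m=(np.hypot(P[:,0]-p[0],P[:,1]-p[1])<.06)
d=P[m&(P[:,2]>zu+.006)&(P[:,2]<zu+.0135)];a=fit(d,41);print('disc',len(d),a)
k=P[m&(abs(P[:,2]-.081)<.004)&(C[:,0]>2*C[:,1])];b=fit(k,21);print('collar',len(k),b)
z=P[m&(P[:,2]>.097)&(P[:,2]<.112)];print('spline',len(z),z.mean(0))
print('collar-disc in tool',np.round(R[:2,:2].T@(b[:2]-a[:2]),1))
print('to go tool (abs)', np.round(R.T@(np.r_[.5443,.1214,.268]-p),4))
E
python3 rel.py
```

```text
t 9.15 tcp [0.5442 0.1199 0.3207] tip gb xyz mm [ 1.000e-01 -5.170e+01  1.477e+02] yaw_y 70.9 zaxis [-0. -0. -1.] F [-0.1 -0.1 -3. ] gap 0.0356 gf 61.4
disc 571 [543.85132584 117.98848377  41.68147526]
collar 122 [542.50018008 118.08995348  20.83161786]
spline 18 [0.540381   0.11386891 0.09936364]
collar-disc in tool [ 1.3 -0.3]
to go tool (abs) [0.0004 0.0014 0.0527]
```

>>> arm_command([
  [[0.0006,0.0006,0.01],0,0],
  [[0,0,0.01],0,0],
  [[0,0,0.008],0,0],
  [[0,0,0],0,0],
  [[0,0,0],0,0],
])

```text
t: 9.62
tool_pos: [0.5436, 0.1216, 0.2916]
orientation: [-0.001, 0.165, 0.986, -0.0]
force: [0.8, -1.6, -2.7]
finger_gap: 0.0353
gripper_force: 61.3
```

>>> arm_command([
  [[0,0,0.004],0,0],
  [[0,0,0.004],0,0],
  [[0,0,0.004],0,0],
  [[0,0,0],0,0],
  [[0,0,0],0,0],
])

```text
t: 10.03
tool_pos: [0.5442, 0.122, 0.286]
orientation: [0.003, 0.166, 0.986, 0.001]
force: [-11.2, -3.5, 42.4]
finger_gap: 0.0355
gripper_force: 67.3
```

```bash
python3 -c "
from h import *
s,R=st();print(s['torque'])"
```

```text
t 10.03 tcp [0.5442 0.122  0.286 ] tip gb xyz mm [  0.3 -49.2 113.1] yaw_y 70.94 zaxis [ 0.006  0.001 -1.   ] F [-11.2  -3.5  42.4] gap 0.0355 gf 67.3
[-0.98992857  2.72906905 -0.04259476]
```

>>> arm_command([
  [[0,0,-0.008],0,0],
  [[0.001,-0.0006,0],0,0],
  [[0,0,0],0,0],
  [[0,0,0.004],0,0],
  [[0,0,0.003],0,0],
])

```text
t: 10.45
tool_pos: [0.5431, 0.1213, 0.2832]
orientation: [0.001, 0.166, 0.986, 0.0]
force: [-6.1, -3.1, 26.4]
finger_gap: 0.0351
gripper_force: 66.5
```

```bash
python3 -c "
from h import *
s,R=st();print(s['torque'])"
```

```text
t 10.45 tcp [0.5431 0.1213 0.2832] tip gb xyz mm [ -1.  -50.6 110.2] yaw_y 70.89 zaxis [ 0.002  0.    -1.   ] F [-6.1 -3.1 26.4] gap 0.0351 gf 66.5
[-0.56623879  1.18697608 -0.6472783 ]
```

>>> arm_command([
  [[0,0,-0.005],0,0],
  [[0.001,-0.0003,0],1,0],
  [[0,0,0],0,0],
  [[0,0,0.003],0,0],
  [[0,0,0.003],0,0],
])

```text
t: 10.87
tool_pos: [0.5427, 0.1211, 0.2821]
orientation: [0.002, 0.175, 0.985, 0.0]
force: [-1.3, -2.7, 25.6]
finger_gap: 0.0349
gripper_force: 71.2
```

```bash
python3 -c "
from h import *
s,R=st();print(s['torque'])"; python3 rel.py
```

```text
t 10.87 tcp [0.5427 0.1211 0.2821] tip gb xyz mm [ -1.1 -50.8 109.1] yaw_y 69.88 zaxis [ 0.004  0.    -1.   ] F [-1.3 -2.7 25.6] gap 0.0349 gf 71.2
[-0.81026531  0.33343265 -0.57759452]
t 10.87 tcp [0.5427 0.1211 0.2821] tip gb xyz mm [ -1.1 -50.8 109.1] yaw_y 69.88 zaxis [ 0.004  0.    -1.   ] F [-1.3 -2.7 25.6] gap 0.0349 gf 71.2
disc 544 [542.71046381 119.57863906  41.32038762]Traceback (most recent call last):
  File "rel.py", line 11, in <module>
    k=P[m&(abs(P[:,2]-.081)<.004)&(C[:,0]>2*C[:,1])];b=fit(k,21);print('collar',len(k),b)
                                                       ~~~^^^^^^
  File "rel.py", line 6, in fit
    h=cv2.convexHull((q[:,:2]*1000).astype(np.float32))[:,0]
      ~~~~~~~~~~~~~~~~~~~~~~~~~~~~~~~~~~~~~~~~~~~~~~~~~^^^^^
TypeError: 'NoneType' object is not subscriptable
```

```bash
python3 - <<'E'
from h import *
s,R=st();p=s['tool_pos']
c=cam('side','s5.png');P=cloud(c).reshape(-1,3)
r=np.hypot(P[:,0]-p[0],P[:,1]-p[1])
d=P[(r<.039)&(r>.022)&(P[:,2]>.09)&(P[:,2]<.125)]
for _ in range(3):
    A=np.c_[d[:,:2]-p[:2],np.ones(len(d))];k=np.linalg.lstsq(A,d[:,2],rcond=None)[0];e=d[:,2]-A@k;d=d[abs(e)<.003]
print(len(d),k)
cv2.imwrite('pics/s5c.png',cv2.resize(c['image'][170:280,190:320],None,fx=5,fy=5,interpolation=cv2.INTER_CUBIC)[...,::-1])
E
```

```text
t 10.92 tcp [0.5427 0.1211 0.2815] tip gb xyz mm [ -1.1 -50.8 108.5] yaw_y 69.87 zaxis [ 0.004  0.    -1.   ] F [ 5.5 -2.8  2.9] gap 0.0355 gf 68.3
310 [-0.00214161 -0.02811706  0.10399623]
```

View pics/s5c.png

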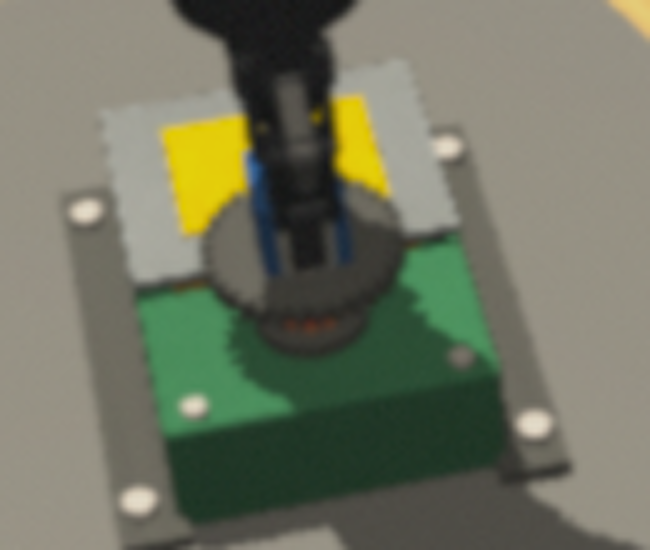

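The gear's disc top is at 104 mm, so its underside is about 7 mm below the spline tops and the vertical force has fallen to 3 N. It is meshing, so I press on gently.

>>> arm_command([
  [[0,0,0.003],0,0],
  [[0,0,0.003],0,0],
  [[0,0,0.003],0,0],
  [[0,0,0.002],0,0],
  [[0,0,0],0,0],
])

```text
t: 11.38
tool_pos: [0.5425, 0.121, 0.2744]
orientation: [0.003, 0.176, 0.984, 0.001]
force: [-7.0, -4.4, 43.4]
finger_gap: 0.0353
gripper_force: 73.6
```

```bash
python3 -c "
from h import *
s,R=st();print(s['torque'])"
```

```text
t 11.38 tcp [0.5425 0.121  0.2744] tip gb xyz mm [ -1.  -50.8 101.4] yaw_y 69.75 zaxis [ 0.006  0.    -1.   ] F [-7.  -4.4 43.4] gap 0.0353 gf 73.6
[-1.04361479  1.68219378 -1.26890242]
```

>>> arm_command([
  [[0,0,-0.003],0,0],
  [[0.0005,-0.0005,0],2,0],
  [[0,0,0],0,0],
  [[0,0,0],0,0],
  [[0,0,0],0,0],
])

```text
t: 11.8
tool_pos: [0.5425, 0.121, 0.2743]
orientation: [0.002, 0.192, 0.981, 0.001]
force: [3.0, -1.2, 14.6]
finger_gap: 0.0349
gripper_force: 69.8
```

```bash
python3 -c "
from h import *
s,R=st();print(s['torque'])"
```

```text
t 11.8 tcp [0.5425 0.121  0.2743] tip gb xyz mm [ -1.1 -50.8 101.3] yaw_y 67.89 zaxis [ 0.005  0.001 -1.   ] F [ 3.  -1.2 14.6] gap 0.0349 gf 69.8
[-0.48070287 -0.69980524 -0.43024516]
```

>>> arm_command([
  [[0,0,0],1,0],
  [[0,0,0.003],0,0],
  [[0,0,0.003],0,0],
  [[0,0,0],0,0],
  [[0,0,0],0,0],
])

```text
t: 12.22
tool_pos: [0.5426, 0.121, 0.2673]
orientation: [0.002, 0.2, 0.98, 0.001]
force: [6.3, -0.6, 3.9]
finger_gap: 0.0354
gripper_force: 68.8
```

```bash
python3 -c "
from h import *
s,R=st();print(s['torque'])"
```

```text
t 12.22 tcp [0.5426 0.121  0.2673] tip gb xyz mm [ -1.1 -50.9  94.3] yaw_y 66.92 zaxis [ 0.005  0.001 -1.   ] F [ 6.3 -0.6  3.9] gap 0.0354 gf 68.8
[-0.27454475 -1.35858525 -0.28124723]
```

>>> arm_command([
  [[-0.0004,0,0],0.5,0],
  [[0,0,0.003],0,0],
  [[0,0,0.003],0,0],
  [[0,0,0.003],0,0],
  [[0,0,0],0,0],
])

```text
t: 12.63
tool_pos: [0.5426, 0.1209, 0.2587]
orientation: [0.002, 0.204, 0.979, 0.001]
force: [4.4, -1.1, 9.0]
finger_gap: 0.0353
gripper_force: 69.3
```

```bash
python3 -c "
from h import *
s,R=st();print(s['torque'])"
```

```text
t 12.63 tcp [0.5426 0.1209 0.2587] tip gb xyz mm [ -1.1 -50.9  85.7] yaw_y 66.44 zaxis [ 0.004  0.001 -1.   ] F [ 4.4 -1.1  9. ] gap 0.0353 gf 69.3
[-0.3406521  -0.7830841  -0.13073362]
```

>>> arm_command([
  [[0,0,0.0015],0,0],
  [[0,0,0.001],0,0],
  [[0,0,0],0,0],
  [[0,0,0],0,0],
  [[0,0,0],0,0],
])

```text
t: 13.05
tool_pos: [0.5425, 0.121, 0.2585]
orientation: [0.003, 0.204, 0.979, 0.001]
force: [-2.4, -4.4, 32.6]
finger_gap: 0.035
gripper_force: 72.4
```

>>> arm_command([
  [[0,0,0],0,0],
  [[0,0,0],0,0],
  [[0,0,0],0,0],
  [[0,0,0],0,0],
  [[0,0,0],0,0],
])

```text
t: 13.47
tool_pos: [0.5425, 0.121, 0.2586]
orientation: [0.003, 0.204, 0.979, 0.001]
force: [-2.7, -3.8, 33.0]
finger_gap: 0.0351
gripper_force: 72.3
```

```bash
python3 - <<'E'
from h import *
s,R=st();p=s['tool_pos'];print(s['torque'])
c=cam('side','s6.png');P=cloud(c).reshape(-1,3)
r=np.hypot(P[:,0]-p[0],P[:,1]-p[1])
d=P[(r<.039)&(r>.022)&(P[:,2]>.074)&(P[:,2]<.1)]
for _ in range(3):
    A=np.c_[d[:,:2]-p[:2],np.ones(len(d))];k=np.linalg.lstsq(A,d[:,2],rcond=None)[0];e=d[:,2]-A@k;d=d[abs(e)<.003]
print(len(d),k)
cv2.imwrite('pics/s6c.png',cv2.resize(c['image'][170:280,190:320],None,fx=5,fy=5,interpolation=cv2.INTER_CUBIC)[...,::-1])
E
```

```text
t 13.47 tcp [0.5425 0.121  0.2586] tip gb xyz mm [ -1.  -50.9  85.6] yaw_y 66.44 zaxis [ 0.006  0.    -1.   ] F [-2.7 -3.8 33. ] gap 0.0351 gf 72.3
[-0.71596422  0.69014276 -0.16893836]
356 [-0.001585   -0.02617412  0.08076812]
```

View pics/s6c.png

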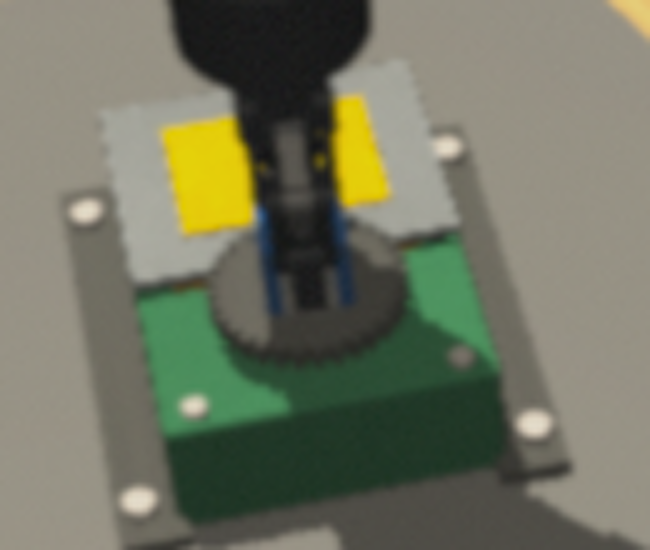

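The picture shows the gear seated low over the collar at crop ~(310,290), gripped, with the cover shut. Its underside is at about 71 mm against 72 mm for home, and 33 N shows it is on the hard stop. I'm handing in.

```bash
python3 -c "
from rig import manip
print(manip.sign_off())"
```

```text
the job is handed in; nothing more can be done
None
```

The job is handed in after about 13.5 s: the cover is shut, and the gear is meshed on the splines and held pressed home on the collar with about 33 N, still in the gripper. The tin, bearing and screwdriver were never approached, and no verdict came back at hand-in.

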